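# Put the rubbers and sharpeners away in the tilt-out bin

### The job

Put the lesson's rubbers and pencil sharpeners away in the pine cabinet: pull its tilt-out bin down open by the bar handle, tip the hand tray over the open bin so that all five pieces slide off into it, stand the empty tray back on the desk right way up, and push the bin back up until it is fully shut. Leave the bell, mug, stapler and board eraser where they are.

Things in the scene. Friction and masses are not known exactly. Their poses are not given: they have to be found in the camera images.
- cabinet: Pine desk-top cabinet, fixed, 190 deep, 438 wide, 232 mm high (its top, 2 mm proud of the front, is clear). Origin on the desk below the middle of the bin's front; x into the cabinet, y to its left seen from the robot, z up; front face at x = 0. The bin fills the right bay (y -102 to 102 mm); the left bay (y 118 to 303) has shelves behind a sliding glass door and is not used.
- bin (a joint): Tilt-out bin hinged along its lower front edge: 0 = shut (flush), grows as its top comes out and down to the robot; stop at 0.85 rad = fully open. About 0.6 kg, damped: its weight holds it open at the stop, carries it open from beyond about 0.45 rad and shut from below about 0.3 rad; under 5 N at the handle moves it.
- bin_hinge (a point): Middle of the hinge line, 20 mm above the desk in the front face, carried by the bin: x into the bin (level when shut), y along the hinge, z up the front panel; the axes tilt with the bin. In this frame, mm: front panel x 0 to 12, y -100 to 100, z 1 to 195; bin behind it 175 wide inside, floor z = 8, cheeks 6 thick, up to z 155; the back slopes from x 60 at the floor to x 115, z 149.
- bin_handle (a point): Middle of the bin's level round brass bar handle, 11 mm thick, 110 mm long (along y), its centre 42 mm in front of the front panel and 180 mm up from the hinge line (200 mm above the desk when shut). Axes as bin_hinge. Posts 47 mm either side of the middle carry it. Grip from above, one finger between bar and panel.
- bin_mouth (a point): Middle of the bin's mouth: x 60, z 170 mm in the frame of bin_hinge. Fully open, the mouth is 105 mm wide in plan: from the panel's top edge, 140 mm in front of the cabinet's face and 158 mm above the desk, to the top of the bin's back, 33 mm in front of the face and 203 mm above the desk.
- tray: Hand tray, loose, 120 to 210 g, holding the five pieces: flat aluminium pan 120 long, 116 wide, floor 3 mm thick, with 22 mm high, 4 mm thick walls at the back and sides, none at the front (+x) end, and a wooden handle at the back. Origin at the centre of the pan's underside; x to the open end, z up.
- tray_grip (a point): Grip point in the wooden handle, 100 mm behind the tray's origin, 36 mm above its underside; axes as the tray's. The handle is a straight bar along x, 20 mm wide (y) and 20 high, from x = -145 to -60 mm in the tray's frame, with free space below. At x = -60, a 40 mm wide, 46 mm high upstand on the pan's back wall carries it.
- tray_lip (a point): Middle of the tray's open front edge, on the pan's floor: 60 mm ahead of the tray's origin, 3 mm up. The pieces begin to slide at about 26 to 36 degrees of tip, so tip to 50 degrees or more.
- rubber1: Loose white block rubber (pencil eraser) in a plain card sleeve, 36 x 20 x 13 mm, 10 to 20 g; origin at the centre of its underside, x along its length.
- rubber2: Loose white block rubber (pencil eraser) in a plain card sleeve, 36 x 20 x 13 mm, 10 to 20 g; origin at the centre of its underside, x along its length.
- rubber3: Loose white block rubber (pencil eraser) in a plain card sleeve, 36 x 20 x 13 mm, 10 to 20 g; origin at the centre of its underside, x along its length.
- sharpener1: Loose brass wedge pencil sharpener, 25 x 16 x 11 mm, 10 to 20 g; origin at the centre of its underside, x along its length.
- sharpener2: Loose brass wedge pencil sharpener, 25 x 16 x 11 mm, 10 to 20 g; origin at the centre of its underside, x along its length.
- bell: Bystander, loose, to be left where it stands: brass hand bell with a turned wooden handle, 84 mm across, 149 mm high; origin at the centre of its underside.
- mug: Bystander, loose, to be left where it stands: green enamel mug of pencils, 79 mm across, 185 mm high with the pencils; origin at the centre of its underside.
- stapler: Bystander, loose, to be left where it stands: chrome stapler 140 x 36 x 60 mm, long along its x; origin at the centre of its underside. Tray and stapler may have changed sides.
- board_eraser: Bystander, loose, to be left where it stands: wooden chalkboard eraser with a grey pad, 132 x 50 x 42 mm; origin at the centre of its underside.
Not all that is in view belongs to the job. Several things have the shape of the tray; the one meant has the colours described above.

How it is judged:
By the outcome, as a careful person would: the job done as asked, in the order asked, and still so for the second after the job is handed in, with the robot touching nothing.
It also fails if it takes over 72 s, if anything falls off the work surface, if the arm or the gripper's body presses on something with over 40 N, if the wrist force passes 120 N, or if a joint passes its speed limit or range.

### The arm

A 6-joint arm with a two-finger parallel gripper is mounted at the origin on the work surface. World frame = base frame: x ahead of the robot, y to its left, z up, the work surface at z = 0. Lengths are in m, angles in degrees, forces in N, time in s.
With the tool pointing down it reaches from about 0.325 to 0.85 m from the base axis. Payload 15.5 kg.
Tool frame: the origin (TCP) lies at the very end of the fingers, on their centre line; the grasp point (between the pads) lies arm.grip_depth behind it (arm.grip_depth is the distance from the TCP to the grasp point, in m); z points along the fingers, y is the direction in which the jaws open and shut (so a half turn about z gives the same grasp; the last joint's range is limited). The gripper opens to 91 mm and grips with 3 to 60 N. Pads are 32 mm wide; open, the fingers measure 118 mm over their backs; the gripper's body (76 mm by 178 mm) begins 60 mm behind the grasp point.
Start: joints at [-72.508, 28.281, 77.091, -0, 74.628, -5.472], TCP at [0.244, -0.575, 0.214] pointing down, gripper open.
Joint ranges: [-166.48, 166.48], [-47.26, 123.95], [12.59, 153.08], [-70.14, 250.14], [6.76, 159.57], [-176.63, 176.63]. Speed limits (degrees/s): [108.29, 108.29, 147.25, 172.46, 172.46, 172.46].

### API

Orientations are given as a 3x3 rotation matrix whose columns are the frame's x, y, z axes.
In Python, from rig import arm gives the robot as it stands. Calls block until the motion is done:
- arm.move_to(position, orientation): joint-space move of the TCP to a pose.
- arm.move_l(position, orientation=None, feed=0.15): straight line of the TCP; orientation=None keeps the orientation; feed is the mean speed in m/s.
- arm.move_joints(angles): joint-space move.
- arm.grip(opening): finger opening in m; the grip force is fixed at half the most; returns when the fingers have stopped.
- arm.sleep(seconds).
- arm.solve_ik(position, orientation): joint angles nearest the present ones, or None.
- arm.snapshot(name): name is "scene" or "top"; returns the picture (400x640x3 uint8, red, green, blue); there is no depth.
- arm.get_calibration(name): a dict with "intrinsics" (3x3 intrinsics, pixels), "cam_to_world" (4x4, takes a point from camera to world coordinates). Camera axes: x right, y down, z forward; pixel columns grow to the right and rows downward; lengths in m; the calibration is good to about 2 mm. A picture is of the moment at which its call begins. get_calibration takes no time and is no camera call.
A pose or a line that the arm cannot do raises arm.Unreachable and nothing moves.
- arm.sign_off(): hands the job in, once; it reports no verdict.
Readings, each from a call of its own:
- arm.current_t(): time.
- arm.current_joint_positions(): joint angles.
- arm.current_dq(): joint speeds.
- arm.current_tau(): joint torques, N m.
- arm.current_ee_pos(): TCP position.
- arm.current_tool_rot(): TCP orientation.
- arm.current_force(): force on the tool from outside, world axes, zero at the start.
- arm.current_torque(): the same for the moment, N m.
- arm.current_width(): finger opening in m.
Only numpy, scipy, OpenCV 4.12 (cv2) and the standard library are available. Lean on these libraries where they do the work, as an engineer would, in place of code of your own. Each camera call takes 0.05 s, during which the arm holds its last target.

## Working session

There is one attempt and no reset: what is moved stays moved. The work goes in short steps, each a Python script; the robot and the scene stay as the last script left them, time stands still between calls to the robot, and variables do not carry over. Pictures are saved under pics/ and viewed, and the job is handed in when it is done.

```bash
ls; mkdir -p pics
python3 - <<'E'
from rig import arm
import cv2,numpy as np
for n in("scene","top"):
    im=arm.snapshot(n); cv2.imwrite(f"pics/{n}0.png",im[:,:,::-1]); c=arm.get_calibration(n); print(n,c["intrinsics"],np.round(c["cam_to_world"],4))
print(arm.grip_depth,arm.current_t(),arm.current_tool_rot())
E
```

```text
pics
scene [[487.38388597   0.         321.14739639]
 [  0.         487.38388597 193.7771159 ]
 [  0.           0.           1.        ]] [[-0.7753  0.5213 -0.3566  0.9578]
 [ 0.6316  0.6337 -0.4466  0.5635]
 [-0.0068 -0.5715 -0.8206  1.2032]
 [ 0.      0.      0.      1.    ]]
top [[465.5452343    0.         321.8009644 ]
 [  0.         465.5452343  199.64600369]
 [  0.           0.           1.        ]] [[-0.0228 -0.9888  0.1476  0.2298]
 [-0.9996  0.0252  0.0143 -0.0295]
 [-0.0179 -0.1472 -0.9889  1.7485]
 [ 0.      0.      0.      1.    ]]
0.0188 0.1 [[ 9.20743119e-01  3.90169169e-01 -3.59382679e-04]
 [ 3.90169325e-01 -9.20742502e-01  1.06892899e-03]
 [ 8.61642299e-05 -1.12442911e-03 -9.99999364e-01]]
```

View pics/scene0.png

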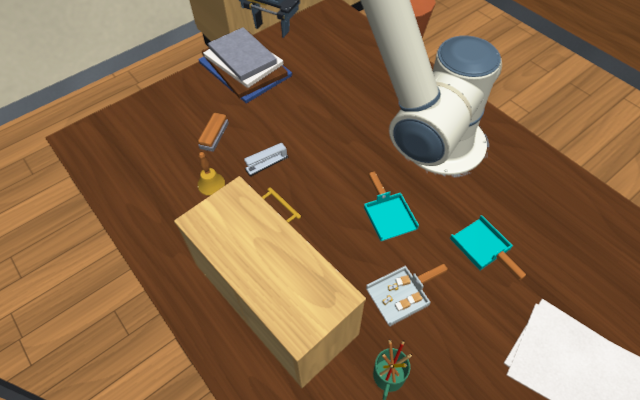

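View pics/top0.png

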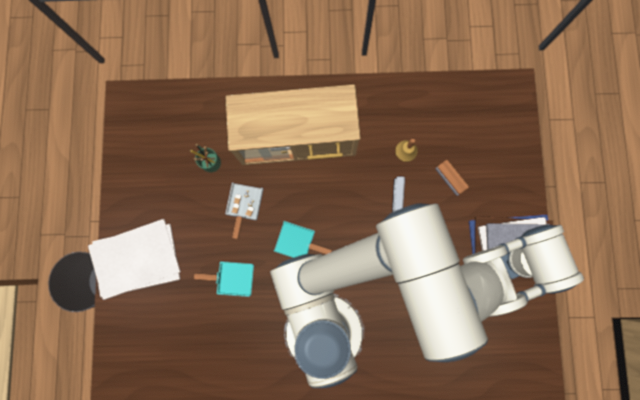

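The scene image shows three tray shapes: two cyan ones, at (391,217) and (482,242), and a silver aluminium one holding white and brass pieces at (400,293), which is top (244,202). The silver one fits the description. I'll confirm it in enlarged crops.

Run:
```python
import cv2,numpy as np
s=cv2.imread("pics/scene0.png");t=cv2.imread("pics/top0.png")
a=cv2.resize(s[250:340,350:460],None,fx=7,fy=6.6,interpolation=cv2.INTER_CUBIC);cv2.imwrite("pics/c1.png",cv2.resize(s[250:335,350:460],None,fx=7,fy=7,interpolation=cv2.INTER_CUBIC))
cv2.imwrite("pics/c2.png",cv2.resize(s[170:385,165:375],None,fx=2.75,fy=2.75,interpolation=cv2.INTER_CUBIC))
cv2.imwrite("pics/c3.png",cv2.resize(t[75:255,180:420],None,fx=3.3,fy=3.3,interpolation=cv2.INTER_CUBIC))
```

```text
(no output)
```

View pics/c1.png

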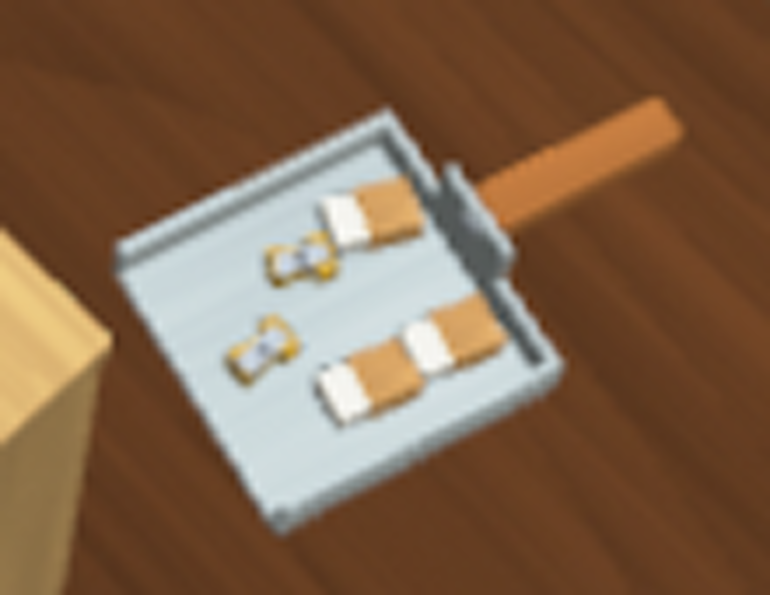

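View pics/c2.png

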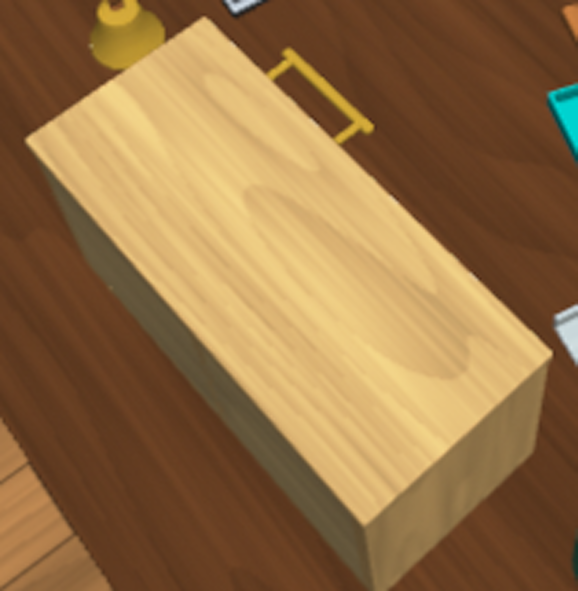

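View pics/c3.png

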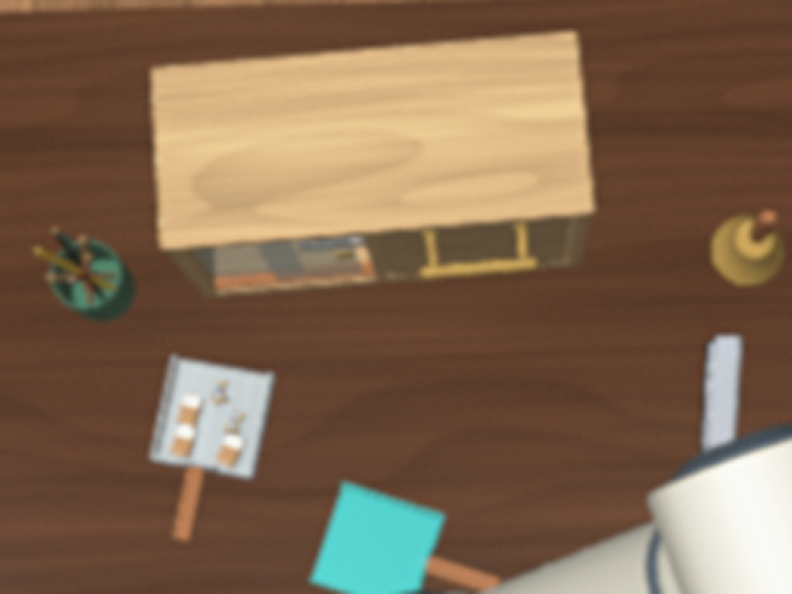

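The crop confirms it: a silver pan with a wooden handle, three sleeved rubbers and two brass sharpeners. Next I'll work out positions.

```bash
cat > h.py <<'E'
import numpy as np,cv2
from rig import arm
C={n:arm.get_calibration(n) for n in("scene","top")}
def ray(n,p):
    K=C[n]["intrinsics"];T=C[n]["cam_to_world"]
    d=T[:3,:3]@np.linalg.solve(K,[p[0],p[1],1.]);return T[:3,3],d/np.linalg.norm(d)
def onz(n,p,z):
    o,d=ray(n,p);return o+d*(z-o[2])/d[2]
def tri(ps,pt):
    A=[];b=[]
    for n,p in(("scene",ps),("top",pt)):
        o,d=ray(n,p);P=np.eye(3)-np.outer(d,d);A.append(P);b.append(P@o)
    return np.linalg.lstsq(np.vstack(A),np.hstack(b),rcond=None)[0]
def proj(n,X):
    K=C[n]["intrinsics"];T=C[n]["cam_to_world"];q=K@(T[:3,:3].T@(np.asarray(X)-T[:3,3]));return q[:2]/q[2]
E
python3 - <<'E'
from h import *
np.set_printoptions(precision=4,suppress=True)
c2=lambda x,y:(165+x/2.75,170+y/2.75); c3=lambda x,y:(180+x/3.3,75+y/3.3); c1=lambda x,y:(350+x/7,250+y/7)
for k,(a,b) in dict(FR=((205,18),(593,212)),BR=((27,140),(577,33)),FL=((551,353),(162,249)),BL=((368,523),(152,68))).items():
    print(k,onz("scene",c2(*a),.232),onz("top",c3(*b),.232),tri(c2(*a),c3(*b)))
for a,b in(((290,52),(536,265)),((371,128),(421,271))): print("h",onz("scene",c2(*a),.2),onz("top",c3(*b),.2),tri(c2(*a),c3(*b)))
for k,a,z in(("f1",(115,250),.022),("f2",(280,522),.022),("b1",(388,110),.022),("b2",(560,368),.022),("hend",(670,112),.046),("hroot",(500,195),.046)): print(k,onz("scene",c1(*a),z))
for k,a,z in(("f",(175,355),.022),("f",(273,374),.022),("b",(151,460),.022),("b",(253,478),.022),("hend",(182,540),.046),("hroot",(195,470),.046)): print(k,onz("top",c3(*a),z))
E
```

```text
FR [ 0.6598 -0.1349  0.232 ] [ 0.6577 -0.1392  0.232 ] [ 0.6586 -0.1392  0.2268]
BR [ 0.8495 -0.1228  0.232 ] [ 0.849  -0.1293  0.232 ] [ 0.85   -0.1287  0.2257]
FL [0.6336 0.3029 0.232 ] [0.6311 0.3001 0.232 ] [0.6322 0.3013 0.2271]
BL [0.821  0.3157 0.232 ] [0.8242 0.3117 0.232 ] [0.8226 0.3136 0.2316]
h [ 0.6114 -0.0755  0.2   ] [ 0.6119 -0.0808  0.2   ] [ 0.6113 -0.0795  0.1963]
h [0.6043 0.037  0.2   ] [0.6088 0.0382 0.2   ] [0.6068 0.0388 0.205 ]
f1 [0.5379 0.2223 0.022 ]
f2 [0.5626 0.3366 0.022 ]
b1 [0.4185 0.2457 0.022 ]
b2 [0.4437 0.3595 0.022 ]
hend [0.3486 0.3195 0.046 ]
hroot [0.4221 0.3029 0.046 ]
f [0.5613 0.3299 0.022 ]
f [0.5363 0.2174 0.022 ]
b [0.4408 0.3566 0.022 ]
b [0.4174 0.2406 0.022 ]
hend [0.3476 0.316  0.046 ]
hroot [0.4254 0.3018 0.046 ]
```

```bash
cat >> h.py <<'E'
np.set_printoptions(precision=3,suppress=True)
yaw=np.radians(3.45);CX=np.array([np.cos(yaw),np.sin(yaw),0]);CY=np.array([-np.sin(yaw),np.cos(yaw),0]);Z=np.array([0,0,1.])
CO=np.array([.6536,-.0175,0]); GD=arm.grip_depth
def cab(x,y,z): return CO+CX*x+CY*y+Z*z
def binp(x,z,th,y=0):
    c,s=np.cos(th),np.sin(th);return cab(x*c-z*s,y,.02+x*s+z*c)
def hpose(th,sg=1,tilt=None,dx=0,dz=0):
    """tool at bar handle for bin angle th; dx,dz offsets in bin frame"""
    t=th if tilt is None else tilt
    bx=CX*np.cos(t)+Z*np.sin(t); bz=-CX*np.sin(t)+Z*np.cos(t)
    y=sg*bx; z=-bz; R=np.column_stack([np.cross(y,z),y,z])
    return binp(-.042+dx,.18+dz,th)+z*GD,R
tyaw=np.radians(-11.4);TO=np.array([.4898,.2886,0])
def tpose(origin,yw,pitch,sg=1,tilt=np.radians(30),gx=-.092,gz=.036):
    """tool pose for a tray with origin, yaw, nose-down pitch"""
    hx=np.array([np.cos(yw),np.sin(yw),0]);hy=np.array([-np.sin(yw),np.cos(yw),0])
    X=hx*np.cos(pitch)-Z*np.sin(pitch);Zt=hx*np.sin(pitch)+Z*np.cos(pitch)
    g=origin+X*gx+Zt*gz
    z=-Zt*np.cos(tilt)+X*np.sin(tilt);y=sg*hy
    return g+z*GD,np.column_stack([np.cross(y,z),y,z])
def tray_at_lip(lip,yw,pitch):
    hx=np.array([np.cos(yw),np.sin(yw),0])
    X=hx*np.cos(pitch)-Z*np.sin(pitch);Zt=hx*np.sin(pitch)+Z*np.cos(pitch)
    return lip-X*.06-Zt*.003
E
python3 - <<'E'
from h import *
for sg in(1,-1):
  print("handle",sg)
  for th in(0,.3,.5,.7,.85): print(th,arm.solve_ik(*hpose(th,sg)))
for tl in(0,20,30,40):
 for sg in(1,-1):
  a=np.radians(tl); print("tray",tl,sg,arm.solve_ik(*tpose(TO,tyaw,0,sg,a)))
  for p in(0,30,60):
    p=np.radians(p);print("   ",arm.solve_ik(*tpose(tray_at_lip(cab(-.105,0,.185),yaw,p),yaw,p,sg,a)))
E
```

```text
handle 1
0 [ -7.464  29.056  81.331  -0.     69.613 -10.914]
0.3 [-10.996  20.696 104.149   6.775  38.675 -19.126]
0.5 [-14.528  19.911 118.894  32.215  16.116 -47.083]
0.7 [ -19.406   27.129  133.611  140.92    23.386 -161.169]
0.85 [-24.117  43.33  145.044 155.274  56.223 175.349]
handle -1
0 [ -7.464  29.056  81.331  -0.     69.613 169.086]
0.3 [-10.996  20.696 104.149   6.775  38.675 160.874]
0.5 [-14.528  19.911 118.894  32.215  16.116 132.917]
0.7 [-19.406  27.129 133.611 140.92   23.386  18.831]
0.85 [-24.117  43.33  145.044 155.274  56.223  -4.651]
tray 0 1 [ 30.719  35.611 105.009  -0.     39.379 -47.881]
    [ -13.349   11.176  107.976   -0.      60.847 -106.799]
    [  -7.667   25.678   79.723   -5.704  104.064 -101.048]
    [  -4.998   45.512   53.198  -11.526  140.447 -103.183]
tray 0 -1 [ 30.719  35.611 105.009  -0.     39.379 132.119]
    [-13.349  11.176 107.976  -0.     60.847  73.201]
    [ -7.667  25.678  79.723  -5.704 104.064  78.952]
    [ -4.998  45.512  53.198 -11.526 140.447  76.817]
tray 20 1 [ 41.031  35.514 115.005 -43.981  22.979   2.315]
    [ -20.044   
[... 381 characters left out ...]
130.207   34.828   24.905 -147.669]
    [ -11.93     9.234   97.267   -0.      73.499 -105.38 ]
    [  -6.542   29.521   65.894   -5.454  114.11  -100.909]
tray 30 -1 None
    [-25.302   2.083 130.207  34.828  24.905  32.331]
    [-11.93    9.234  97.267  -0.     73.499  74.62 ]
    [ -6.542  29.521  65.894  -5.454 114.11   79.091]
tray 40 1 None
    [-32.515   4.058 139.027  83.328  22.339 158.14 ]
    [ -14.285    4.358  104.059    3.432   62.092 -109.09 ]
    [  -7.397   23.92    71.746   -3.803  103.974 -101.127]
tray 40 -1 None
    [-32.515   4.058 139.027  83.328  22.339 -21.86 ]
    [-14.285   4.358 104.059   3.432  62.092  70.91 ]
    [ -7.397  23.92   71.746  -3.803 103.974  78.873]
```

Run:
```python
from h import *
import sys
q0=arm.solve_ik(*hpose(0,1,dz=.09))
for th in np.linspace(0,.85,9): print(round(th,2),arm.solve_ik(*hpose(th,1,tilt=min(th,.35))))
arm.move_to(*hpose(0,1,dz=.08))
arm.grip(.040)
arm.move_l(*hpose(0,1),feed=.12)
print(arm.current_t(),arm.current_force(),arm.current_width(),arm.current_ee_pos()-hpose(0,1)[0])
for n in("scene","top"): cv2.imwrite(f"pics/{n}1.png",arm.snapshot(n)[:,:,::-1])
s=cv2.imread("pics/scene1.png");cv2.imwrite("pics/c4.png",cv2.resize(s[130:280,170:400],None,fx=3.4,fy=3.4,interpolation=cv2.INTER_CUBIC))
```

```text
0.0 [ -7.464  29.056  81.331  -0.     69.613 -10.914]
0.11 [ -8.524  25.412  89.556   1.47   59.083 -12.663]
0.21 [ -9.782  22.465  97.611   3.717  48.123 -15.428]
0.32 [-11.28   20.409 105.541   7.681  36.595 -20.198]
0.42 [-12.174  20.051 109.827  10.28   31.163 -23.541]
0.53 [-12.736  20.426 112.561  11.674  28.19  -25.573]
0.64 [-13.281  21.211 115.197  13.54   24.936 -28.087]
0.74 [-13.791  22.431 117.695  16.153  21.428 -31.342]
0.85 [-14.254  24.096 120.012  20.027  17.727 -35.838]
4.1917 [ 0.223  0.188 -0.166] 0.039680296545539076 [ 0.    -0.     0.001]
```

View pics/c4.png

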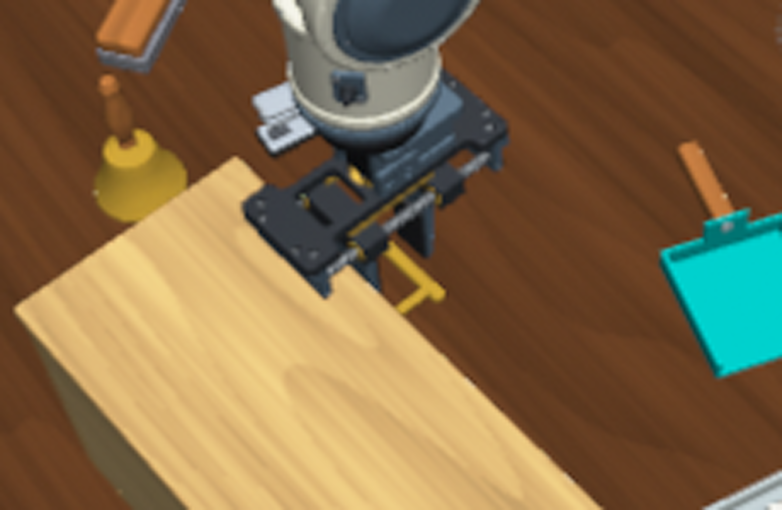

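The picture shows the bar, near scene (285,205), between the two fingers, with no contact force. I'll close to a loose hook and pull along the arc.

Run:
```python
from h import *
arm.grip(.017)
print("w",arm.current_width(),arm.current_force())
for th in np.linspace(0,.85,9)[1:]:
    arm.move_l(*hpose(th,1,tilt=min(th,.35)),feed=.1); f=arm.current_force();print(round(th,2),arm.current_t(),f)
    if np.linalg.norm(f)>45: break
for n in("scene","top"): cv2.imwrite(f"pics/{n}2.png",arm.snapshot(n)[:,:,::-1])
s=cv2.imread("pics/scene2.png");cv2.imwrite("pics/c5.png",cv2.resize(s[130:280,170:400],None,fx=3.4,fy=3.4,interpolation=cv2.INTER_CUBIC))
```

```text
w 0.01696390760117094 [0.067 1.106 0.684]
0.11 5.1667 [1.223 0.418 0.932]
0.21 5.4917 [0.165 0.179 0.781]
0.32 5.8167 [ 0.941  0.51  -0.299]
0.42 6.1583 [ 0.934 -0.208 -0.385]
0.53 6.5083 [-0.219  0.328 -0.318]
0.64 6.8583 [-1.568  0.291  0.726]
0.74 7.2083 [-4.879  0.395  0.888]
0.85 7.5583 [ 0.179 -0.368  0.155]
```

View pics/c5.png

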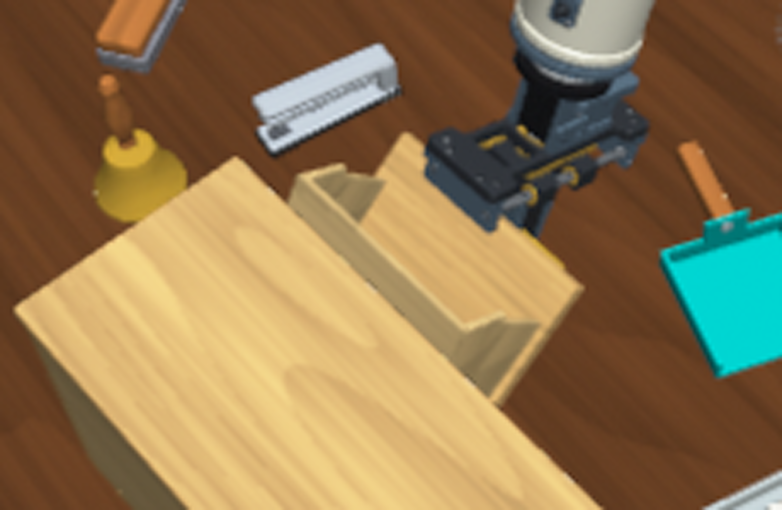

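The bin is fully open, with its mouth around scene (295,215). I'll back out and pick up the tray.

```bash
cat >> h.py <<'E'
GX=-.086
def TP(o,yw,p): return tpose(o,yw,p,1,0.,GX)
E
python3 - <<'E'
from h import *
arm.grip(.026)
R=arm.current_tool_rot();p=arm.current_ee_pos()
arm.move_l(p-R[:,2]*.06-CX*.0,feed=.15)
arm.move_l(arm.current_ee_pos()+Z*.1-CX*.03,feed=.2)
arm.grip(.06)
arm.move_to(*TP(TO+Z*.12,tyaw,0))
arm.move_l(*TP(TO,tyaw,0),feed=.15)
print(arm.current_t(),arm.current_force())
s=arm.snapshot("scene")[:,:,::-1];cv2.imwrite("pics/c6.png",cv2.resize(s[150:340,230:480],None,fx=3.1,fy=3.1,interpolation=cv2.INTER_CUBIC))
E
```

```text
12.2167 [-0.209 -0.474  0.807]
```

View pics/c6.png

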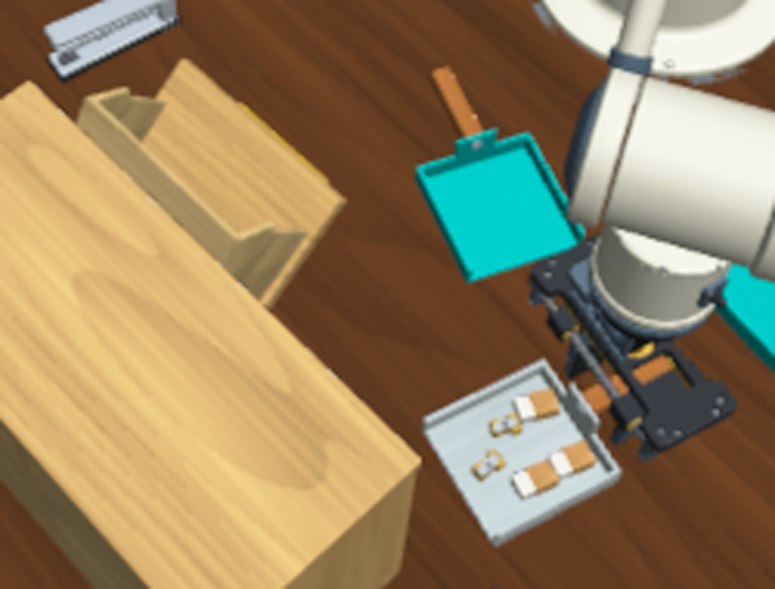

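The handle lies between the fingers and the bin has stayed open. I'll grip the tray, lift it a little and check that it doesn't droop.

Run:
```python
from h import *
arm.grip(0.0)
print("w",arm.current_width())
arm.move_l(*TP(TO+Z*.08,tyaw,np.radians(-4)),feed=.08)
print(arm.current_t(),arm.current_force(),arm.current_width())
s=arm.snapshot("scene")[:,:,::-1];cv2.imwrite("pics/c7.png",cv2.resize(s[150:340,230:480],None,fx=3.1,fy=3.1,interpolation=cv2.INTER_CUBIC))
for p in range(-8,66,8): p=np.radians(p);print(arm.solve_ik(*TP(tray_at_lip(cab(-.105,0,.19),yaw,p),yaw,p)))
```

```text
w 0.01985211202987719
14.0333 [-0.361 -0.083 -2.493] 0.01982455278790861
[ -15.406    9.375  114.571    3.441   48.53  -110.966]
[ -13.1     11.248  106.855   -0.      61.897 -106.55 ]
[ -11.203   14.258   99.244   -2.096   74.252 -103.947]
[  -9.648   18.063   91.729   -3.591   85.821 -102.345]
[  -8.374   22.439   84.311   -4.814   96.772 -101.396]
[  -7.33    27.23    77.001   -5.956  107.225 -100.942]
[  -6.476   32.318   69.816   -7.16   117.257 -100.928]
[  -5.778   37.617   62.783   -8.572  126.919 -101.378]
[  -5.209   43.05    55.941  -10.395  136.23  -102.413]
[  -4.749   48.552   49.345  -12.973  145.179 -104.323]
```

View pics/c7.png

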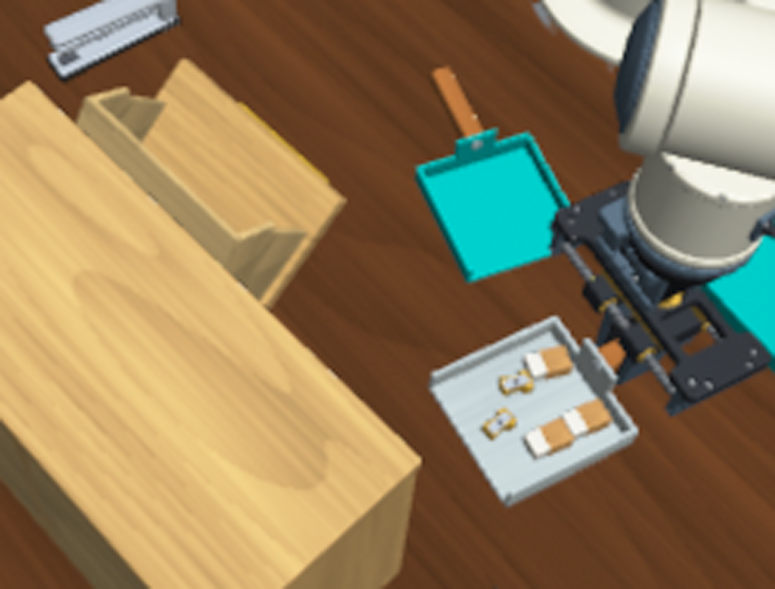

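The tray is held level, all five pieces are still on it, and the force reading is about 2.5 N. I'll carry it over the bin.

Run:
```python
from h import *
p=np.radians(-6)
arm.move_l(*TP(TO+np.array([-.01,-.03,.23]),tyaw,p),feed=.15)
arm.move_l(*TP(tray_at_lip(cab(-.108,0,.24),yaw,p),yaw,p),feed=.15)
p=np.radians(0)
arm.move_l(*TP(tray_at_lip(cab(-.108,0,.192),yaw,p),yaw,p),feed=.08)
print(arm.current_t(),arm.current_force(),arm.current_width())
s=arm.snapshot("scene")[:,:,::-1];cv2.imwrite("pics/c8.png",cv2.resize(s[130:320,200:450],None,fx=3.1,fy=3.1,interpolation=cv2.INTER_CUBIC))
```

```text
18.0 [ 0.279 -0.466 -2.38 ] 0.02006723287463269
```

View pics/c8.png

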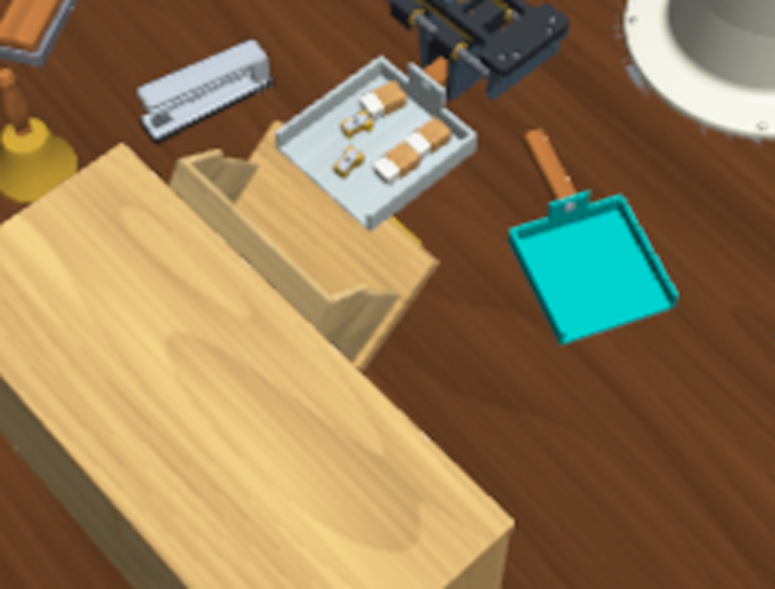

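The lip is over the mouth and centred, at about scene (305,188). I'll tip now.

Run:
```python
from h import *
for d in (10,20,30,40,50,58):
    p=np.radians(d)
    arm.move_l(*TP(tray_at_lip(cab(-.108,0,.192),yaw,p),yaw,p),feed=.12)
print(arm.current_t(),arm.current_force())
arm.sleep(.7)
s=arm.snapshot("scene")[:,:,::-1];cv2.imwrite("pics/c9.png",cv2.resize(s[130:320,200:450],None,fx=3.1,fy=3.1,interpolation=cv2.INTER_CUBIC))
```

```text
20.2083 [-0.393 -0.499 -2.322]
```

View pics/c9.png

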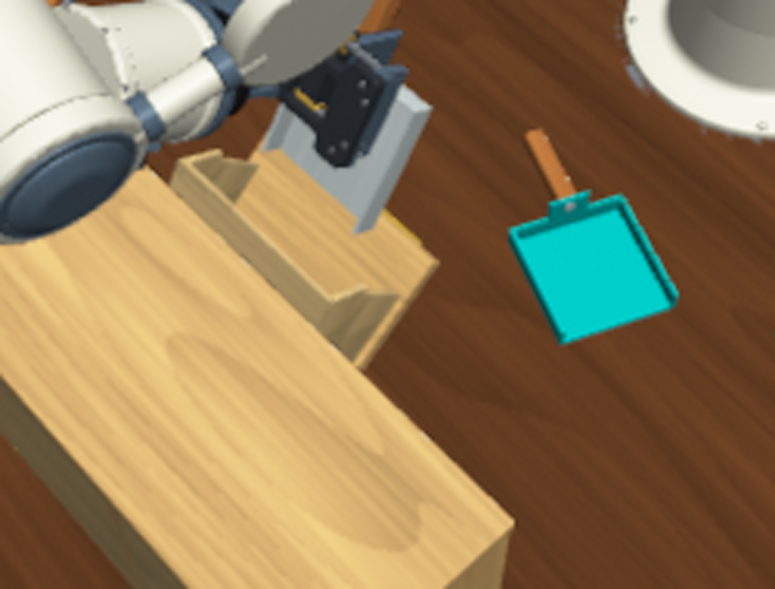

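Run:
```python
from h import *
print(arm.current_force())
p=np.radians(58)
arm.sleep(.3)
arm.move_l(*TP(tray_at_lip(cab(-.108,0,.215),yaw,p),yaw,p),feed=.15)
for d in (30,0):
    p=np.radians(d)
    arm.move_l(*TP(tray_at_lip(cab(-.108,0,.225),yaw,p),yaw,p),feed=.2)
print(arm.current_t(),arm.current_force())
s=arm.snapshot("scene")[:,:,::-1];cv2.imwrite("pics/c10.png",cv2.resize(s[130:320,200:450],None,fx=3.1,fy=3.1,interpolation=cv2.INTER_CUBIC))
```

```text
[-0.197  0.153 -1.647]
23.0 [ 0.647 -0.233 -1.662]
```

View pics/c10.png

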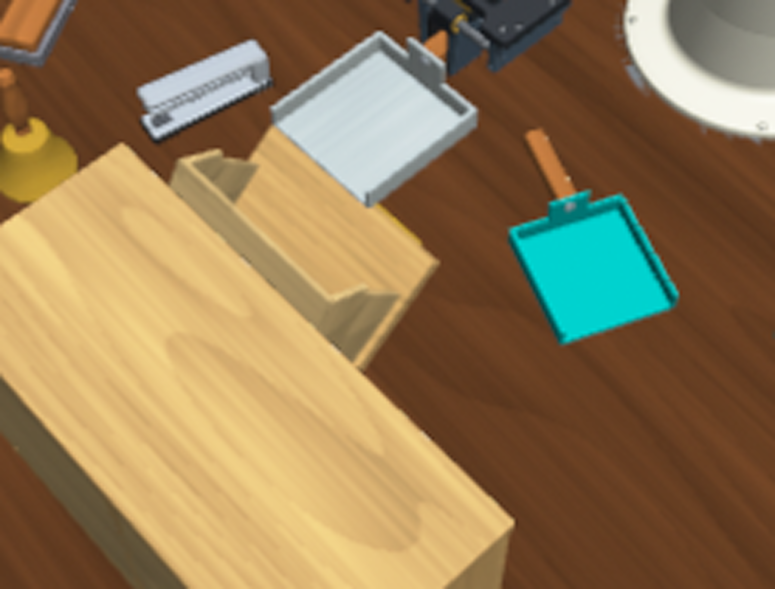

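The tray is empty and no pieces are outside the bin. I'll put the tray back at its original spot.

Run:
```python
from h import *
arm.move_l(*TP(TO+np.array([-.01,-.03,.23]),tyaw,0),feed=.2)
arm.move_l(*TP(TO+Z*.03,tyaw,0),feed=.2)
arm.move_l(*TP(TO+Z*.0015,tyaw,0),feed=.05)
print(arm.current_t(),arm.current_force())
arm.grip(.05)
arm.move_l(*TP(TO+Z*.12,tyaw,0),feed=.15)
arm.move_to(*hpose(.85,1,tilt=.35,dz=.13))
print(arm.current_t())
for n in("scene","top"):
  cv2.imwrite(f"pics/{n}11.png",arm.snapshot(n)[:,:,::-1])
```

```text
26.6167 [ 0.478  0.138 -1.758]
29.5083
```

View pics/scene11.png

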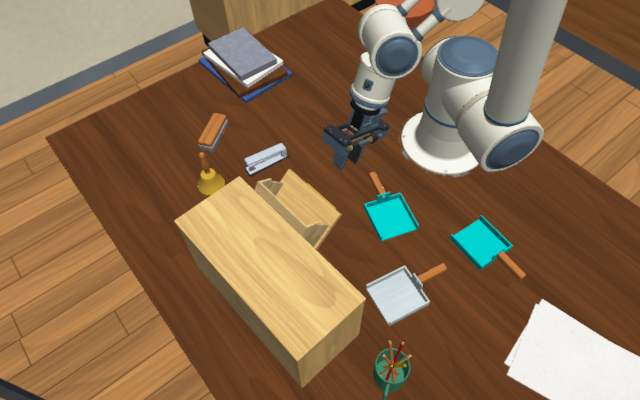

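The tray is back upright at scene (398,293), empty. Now I'll hook the bar again and push the bin shut along the arc.

Run:
```python
from h import *
p,R=hpose(.85,1,tilt=.38)
arm.grip(.024)
arm.move_to(p-R[:,2]*.07,R)
arm.move_l(p,R,feed=.08); print(arm.current_force())
arm.grip(.017)
for th in (.75,.64,.53,.42,.32,.21,.11,.04,0,-.01,-.02,-.03):
    arm.move_l(*hpose(th,1,tilt=np.clip(th,0,.38)),feed=.1 if th>.04 else .04); f=arm.current_force();print(th,arm.current_t(),f)
    if np.linalg.norm(f)>18: break
s=arm.snapshot("scene")[:,:,::-1];cv2.imwrite("pics/c12.png",cv2.resize(s[130:320,170:420],None,fx=3.1,fy=3.1,interpolation=cv2.INTER_CUBIC))
```

```text
[-0.271  0.363  1.067]
0.75 32.2917 [-0.606 -0.214 -0.372]
0.64 32.6417 [-0.073  0.343 -0.231]
0.53 32.9917 [-0.004  0.711  0.029]
0.42 33.3417 [-0.652 -0.286  0.154]
0.32 33.6667 [-0.174  1.313 -0.222]
0.21 34.0 [ 0.405 -0.925  1.025]
0.11 34.3167 [ 0.298 -1.144 -1.504]
0.04 34.7583 [ 1.2   -0.281 -2.141]
0 35.075 [ 0.061  0.45  -1.311]
-0.01 35.325 [-0.097 -0.368 -1.152]
-0.02 35.575 [-2.964 -0.704  1.164]
-0.03 35.825 [-12.023  -1.451   3.977]
```

View pics/c12.png

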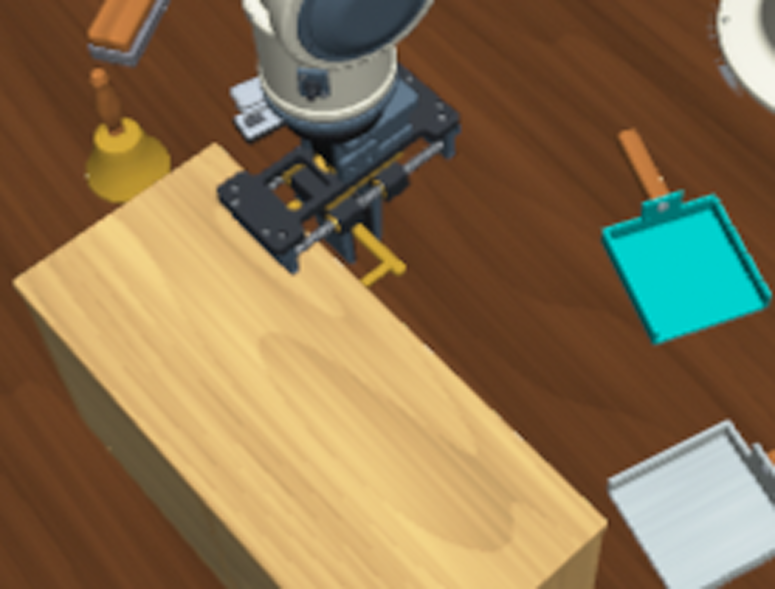

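The bin met its stop at about 12 N. I'll ease off, open the fingers, retreat and compare with the first pictures.

Run:
```python
from h import *
arm.move_l(*hpose(-.012,1,tilt=0),feed=.04)
arm.grip(.036)
print(arm.current_force())
p,R=hpose(0,1)
arm.move_l(p+Z*.003,R,feed=.05)
arm.move_l(p+Z*.12,R,feed=.12)
arm.move_joints([-72.508, 28.281, 77.091, 0, 74.628, -5.472])
print(arm.current_t(),arm.current_force())
for n in("scene","top"):
  cv2.imwrite(f"pics/{n}13.png",arm.snapshot(n)[:,:,::-1])
a=cv2.imread("pics/scene0.png");b=cv2.imread("pics/scene13.png")
d=cv2.absdiff(a,b).max(2);ys,xs=np.where(d>30);print(len(xs))
n,l,st,ce=cv2.connectedComponentsWithStats((d>30).astype(np.uint8))
print(st[1:][st[1:,4]>4])
f=lambda im:cv2.resize(im[130:340,190:320],None,fx=2.8,fy=2.8,interpolation=cv2.INTER_CUBIC)
cv2.imwrite("pics/c14.png",np.hstack([f(a),f(b)]))
```

```text
[-0.092 -0.296  0.261]
40.3917 [-0.649  0.696 -0.758]
1516
[[243   0  47  38 747]
 [408 111   7   1   7]
 [429 263  15   8  25]
 [366 265  39  21 105]
 [411 273   4   2   7]
 [387 275  24  16 180]
 [422 277   9   5   9]
 [420 285   4   5   6]
 [394 292  29  20 248]
 [382 295  11  11  57]
 [426 300   5   5  11]
 [415 304  13   8  34]
 [402 313   9   6  20]]
```

View pics/c14.png

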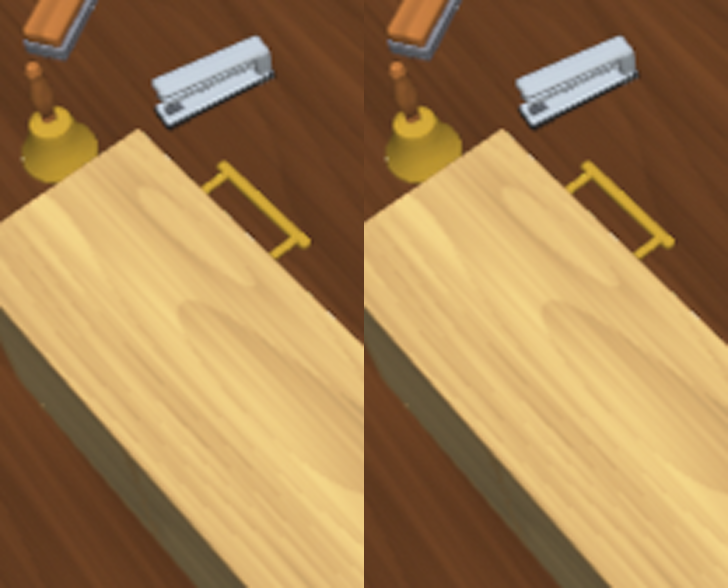

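View pics/top13.png

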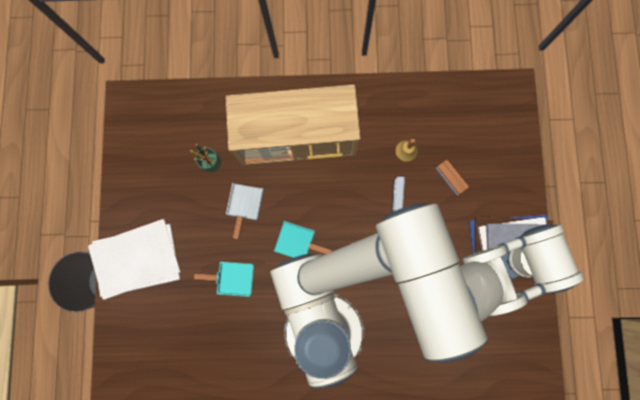

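The handle (scene about (285,203)) is back exactly where it started. Only the tray, now empty, and the gripper differ from the first picture. No pieces are lying outside the bin.

```bash
python3 -c "
from rig import arm
arm.sign_off();print(arm.current_t())"
```

```text
the job is handed in; nothing more can be done
the job is handed in; nothing more can be done
```

The job is done and handed in at about 40 s. I pulled the bin fully open by its bar and tipped the silver tray 58° over the mouth. I then stood the empty tray back on its original spot, right way up, and pushed the bin shut until it met its stop at about 12 N.

- **Bin:** in the last pictures the handle is exactly where it was at the start, so the bin is fully shut.
- **Pieces:** the tray is empty and nothing lies outside the bin. The load on the wrist also fell by about 0.07 kg after tipping, which fits five pieces. I did not see them inside the bin, because the back of the bin blocked the view.
- **Bystanders:** the bell, mug, stapler and board eraser show no change from the first scene picture.
- **Forces:** the highest wrist force I read was about 13 N. No check failed. The two cameras differed by about 4 mm when I located things; I averaged them, and both grasps worked.

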